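Raise the lane barrier and send the waiting box to the end stop

ROBOT

A 6-joint arm with a two-finger parallel gripper is mounted at the origin on a cart in front of the work surface, level with it; the furniture and walls round the work are solid. World frame = base frame: x ahead of the robot, y to its left, z up, the work surface at z = 0. Lengths are in m, angles in rad, forces in N, time in s.
With the tool pointing down it reaches from about 0.25 to 0.775 m from the base axis. Payload 4 kg.
Tool frame: the origin (TCP) lies between the finger pads; the fingertips stand 14 mm ahead of it and the grasp point (between the pads) lies 5 mm behind it; z points along the fingers, y is the direction in which the jaws open and shut (so a half turn about z gives the same grasp; the last joint's range is limited). The gripper opens to 94 mm and grips with 3 to 60 N. Pads are 16 mm wide; open, the fingers measure 119 mm over their backs; the gripper's body (75 mm by 177 mm) begins 78 mm behind the grasp point.
Start: joints at [1.125, 0.087, 1.371, -0, 1.684, -0.103], TCP at [0.185, 0.518, 0.22] pointing down, gripper open.
Joint ranges: [-3.1, 3.1], [-0.76, 2.03], [0.27, 2.55], [-1.08, 4.22], [0.17, 2.65], [-2.57, 2.57]. Speed limits (rad/s): [2.79, 2.79, 3.14, 3.14, 3.14, 3.14].

INTERFACE

Orientations are given as [roll, pitch, yaw] about the fixed x, y, z axes, in that order (R = Rz(yaw) Ry(pitch) Rx(roll)).
In Python, from bench import robot, cams, spotter gives the robot as it stands.
- The arm moves only by the shell command python3 -m inch 'ROWS'. ROWS is JSON, a list of rows, each an object of numbers: "grip": the opening, from 0 (shut) to 1 (fully open); "dx", "dy", "dz": the shift along the tool's x, y, z in units of 25 mm (1.0 is 25 mm); "rx", "ry", "rz": the turn, a rotation vector about the tool's x, y, z in units of 5 degrees (1.0 is 5 degrees). A call has 1 to 12 rows; each row shifts and turns the pose as measured when the row begins, along the tool's axes as they then stand; what a row does not reach is not made up. A row lasts 1/8 s, in which the tool goes at most 62.5 mm and 10.7 degrees, less where a joint would pass 70% of its speed; a pose out of reach is approached as far as the arm can. A call is refused whole if a number of a shift passes 1 or a number of a turn 1, either way. A call with a gripper value outside its range is refused whole. The fingers move at their own pace and stop on an object; the grip force is fixed at half the most. Time passes only in rows, so rows that do not move let the fingers close. It gives the time, the measured TCP pose, the force and the opening at its end, in the units of the state.
- robot.get_obs(): the state, without advancing time (a new reading comes with each control period).
- cams.snapshot(name): name is "scene" or "top" or "wrist"; returns a dict with "frame" (400x640x3 uint8, red, green, blue), "intrinsics" (3x3 intrinsics, pixels), "eye" and "orientation" of the camera in the world. Camera axes: x right, y up, looking along -z (the intrinsics and any distortion apply to the point x, -y, -z); pixel columns grow to the right and rows downward; lengths in m; the calibration is good to about 2 mm. A picture is of the moment at which its call begins. There is no depth.
- robot.close_job(): hands the job in, once; it reports no verdict.
Trained networks look in a picture, given as the dict that the camera call returned (one of the last four; its "shot" number tells which), for a name from the list of things; names that differ only in an ending like _2 or _b are one class to them, and where a whole thing is asked for, a point or a joint stands for the part that bears it (a point fixed in the world has none). Each returns a list of dicts, best first, with "score" (0 to 1); they miss things now and then, are a little off and sometimes report something else, mostly with a low value. They report only what shows in the picture. A call takes as long as a camera call. They do not tell look-alikes from the thing itself.
- spotter.regions_of(picture, query): "pixels" (400x640 bool, what is visible of it) and "extent" ([left, top, right, bottom] in pixels, round what is visible of it).
- spotter.place_of(picture, query): "pixel" ([column, row] in pixels: a listed point, or the origin of a listed thing).
The state is a dict: "time": time; "joint_positions": joint angles; "qvel": joint speeds; "joint_torque": joint torques, N m; "tool_pos": TCP position; "ee_rot": TCP orientation; "wrist_force": force on the tool from outside, world axes, zero at the start; "wrist_torque": the same for the moment, N m; "width": finger opening in m.
Only numpy, scipy, OpenCV 4.12 (cv2) and the standard library are available. Lean on these libraries where they do the work, as an engineer would, in place of code of your own. Each camera call takes 0.05 s, during which the arm holds its last target.

TASK

Release the box that waits on the roller lane: with the fingertips push the counterweighted barrier arm up past its balance point, so that it stays raised by itself, then push the box along the rollers under the raised barrier until it rests against the end stop. Only push, gently: do not grip or lift anything, leave the barrier up, and leave the things round the lane where they are.

Things in the scene. Friction and masses are not known exactly. Their poses are not given: they have to be found in the camera images.
- lane: Fixed roller lane on the table: two aluminium side rails with free-turning steel rollers between them. Origin at table level in the middle of its width; its y axis runs along the lane and the box has to travel towards -y; its x axis points across the lane, away from the robot. Rollers reach from y = -0.21 to +0.21, their tops are at z = 45 mm. Rails' inner faces are at x = +-56 mm, outer flanges at x = +-74 mm, rail tops at z = 65 mm. The upstream (+y) end is open.
- lane_stop (a point): Middle of the end stop at the downstream (-y) end of the lane: a steel plate with two rubber bumpers; this point lies in the plane of the bumper faces, 74 mm above the table, 220 mm from the lane's origin along its -y axis. The stop plate's top is at z = 95 mm.
- barrier_pivot (a point): Pivot of the barrier, 90 mm above the table, on a dark steel stand behind the lane (100 mm from the lane's middle along its +x). The pivot axis runs along the lane. The stand's cheeks are 50 mm wide along x, 40 mm along y, 110 mm high over the table, with round tops to about 135 mm. Its place along the lane differs from start to start.
- barrier_tip (a point): Centre of the ball end (rubber cap, 20 mm diameter) of the barrier arm, 215 mm from the pivot. With the barrier down the arm (16 mm round tube) lies level across the lane, 90 mm above the table, square to it, and its end juts out 50 mm past the flange of the rail nearest the robot, so it can be pushed up from beneath by fingers that lean to one side or away. A steel disc weight (56 mm diameter) on a cranked tail stands above and behind the pivot when the arm is down.
- barrier (a joint): Angle of the barrier (rad): 0 = down across the lane, 1.83 = fully up against its stop, leaning 15 degrees past upright away from the robot. The arm swings up in the plane across the lane, the tip going up and then away from the robot. The weight makes it fall back down below about 0.7 rad and fall on up by itself, damped, above about 0.95 rad. Pushing it up takes 1 to 1.5 N across the tip at first, less further up.
- box_center (a point): Centre of the closed kraft box that waits on the rollers just upstream (+y) of the barrier: 92 mm across the lane, 100 mm along it, 68 mm high, 0.1 to 0.2 kg, standing on the rollers nearly square to the rails. It rolls on with about 0.5 N and stops soon after it is let go, but springs back a little from the rubber bumpers if it is pressed hard and let go suddenly.
- tape_roll_center (a point): Centre of a loose roll of tape, 96 mm diameter, 45 mm high, lying behind the lane. Leave alone.
- glue_center (a point): Centre of a loose glue stick, 88 mm long, 25 mm thick, lying in front of the lane. Leave alone.
- spare_box_center (a point): Centre of a second loose kraft box (95 x 100 x 68 mm) standing on the table behind the lane, not for sending. Leave alone.
- washi_center (a point): Centre of a small loose roll of tape, 60 mm diameter, 15 mm high, lying in front of the lane. Leave alone.
Not all that is in view belongs to the job. Leave any blue look-alike of the part that bears box_center alone.

How it is judged:
By the outcome, as a careful person would: the job done as asked, in the order asked, and still so for the second after the job is handed in, with the robot touching nothing.
It also fails if it takes over 64 s, if anything falls off the work surface, if the arm or the gripper's body presses on something with over 40 N, if the wrist force passes 120 N, or if a joint passes its speed limit or range.

## Working session

There is one attempt and no reset: what is moved stays moved. The work goes in short steps, Python scripts to look and compute and a shell command to move; the robot and the scene stay as the last step left them, time stands still between calls to the robot, and variables do not carry over. Pictures are saved under pics/ and viewed, and the job is handed in when it is done.

```bash
mkdir -p pics; ls; cat > h.py <<'E'
import numpy as np, cv2
from bench import robot, cams, spotter
def snap(n,f):
    p=cams.snapshot(n); cv2.imwrite('pics/'+f,p['frame'][:,:,::-1]); return p
from scipy.spatial.transform import Rotation as Ro
def rot(p):
    o=np.array(p['orientation'],float)
    if o.shape==(3,3): return o
    if o.size==3: return Ro.from_euler('xyz',o).as_matrix()
    return None
def ray(p,px):
    K=np.array(p['intrinsics']); v=np.linalg.solve(K,[px[0],px[1],1.]); d=rot(p)@np.array([v[0],-v[1],-v[2]]); return np.array(p['eye']),d
def atz(p,px,z):
    e,d=ray(p,px); return e+d*(z-e[2])/d[2]
def proj(p,X):
    c=rot(p).T@(np.array(X)-p['eye']); q=np.array(p['intrinsics'])@[c[0],-c[1],-c[2]]; return q[:2]/q[2]
E
python3 - <<'E'
from h import *
print(robot.get_obs())
for n in('scene','top'):
    p=snap(n,n+'0.png'); print(n,{k:v for k,v in p.items() if k!='frame'})
    for q in ['lane','lane_stop','barrier_pivot','barrier_tip','box_center','tape_roll_center','glue_center','spare_box_center','washi_center']:
        r=spotter.place_of(p,q); print(q,[(np.round(a['pixel'],1).tolist(),round(a['score'],2)) for a in r[:3]])
E
```

```text
pics
{'time': 0.0, 'joint_positions': array([ 1.12489121e+00,  8.79710654e-02,  1.37223822e+00, -1.80828163e-05,
        1.68357005e+00, -1.03132478e-01]), 'qvel': array([-0.00040424, -0.0002414 , -0.00052992,  0.00048304,  0.00095171,
        0.0010801 ]), 'joint_torque': array([-1.67972316e-04, -3.40163612e+01, -3.02439201e+01,  7.20298709e-02,
        3.25931946e-02, -1.57507898e-04]), 'tool_pos': array([0.18466258, 0.51753642, 0.21830348]), 'ee_rot': array([-3.13941574e+00, -2.07241741e-04,  2.79881777e+00]), 'wrist_force': array([-0.45344981, -0.09672665, -0.06798763]), 'wrist_torque': array([ 0.05035445, -0.00303543, -0.01184681]), 'width': 0.09389882877156208}
scene {'intrinsics': array([[393.14815209,   0.        , 315.47864775],
       [  0.        , 393.14815209, 203.43880434],
       [  0.        ,   0.        ,   1.        ]]), 'eye': array([-0.12738346, -0.35093891,  0.65942323]), 'orientation': array([ 0.96667086,  0.02429879, -0.97777366]), 'shot': 1}
lane [([296.5, 216.8], 0.93), ([378.2, 197.0], 0.27)]
lane_stop [([371.8, 217.9], 0.81)]
barrier_pivot [([328.9, 178.2]
[... 246 characters left out ...]
.2, 249.0], 0.6), ([287.3, 193.0], 0.44)]
top {'intrinsics': array([[432.84706606,   0.        , 317.02181987],
       [  0.        , 432.84706606, 191.82898609],
       [  0.        ,   0.        ,   1.        ]]), 'eye': array([0.34332178, 0.11970751, 1.11352868]), 'orientation': array([ 0.20022369, -0.00417975, -1.54177424]), 'shot': 2}
lane [([284.2, 193.7], 0.71)]
lane_stop [([373.3, 177.1], 0.62)]
barrier_pivot [([305.7, 140.9], 0.73)]
barrier_tip [([309.7, 230.5], 0.78)]
box_center [([406.7, 127.4], 0.94), ([275.2, 186.9], 0.7)]
tape_roll_center [([349.4, 126.0], 0.77)]
glue_center [([225.1, 252.7], 0.72)]
spare_box_center [([238.3, 128.4], 0.63)]
washi_center [([264.2, 269.7], 0.55)]
```

View pics/scene0.png

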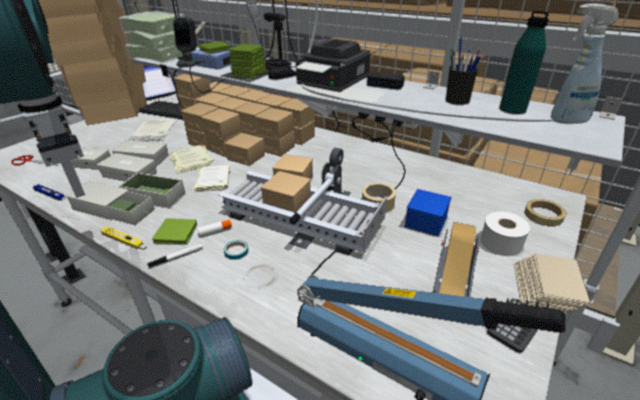

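View pics/top0.png

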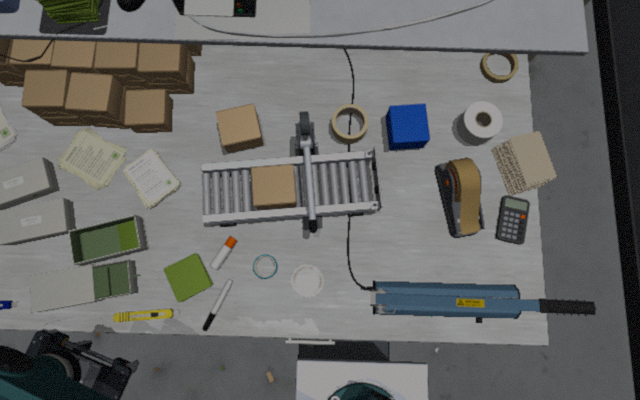

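```bash
python3 - <<'E'
from h import *
S=snap('scene','scene1.png');T=snap('top','top1.png')
for q,z in [('lane',0),('lane_stop',.074),('barrier_pivot',.09),('barrier_tip',.09),('box_center',.079),('tape_roll_center',.0225),('glue_center',.0125),('spare_box_center',.034),('washi_center',.0075)]:
  for n,p in(('S',S),('T',T)):
    for r in spotter.place_of(p,q)[:2]:
        print(q,n,round(r['score'],2),np.round(atz(p,r['pixel'],z),3)[:2])
E
```

```text
lane S 0.89 [0.573 0.2  ]
lane S 0.7 [0.75  0.354]
lane T 0.92 [0.566 0.202]
lane_stop S 0.69 [ 0.605 -0.013]
lane_stop S 0.69 [0.482 0.146]
lane_stop T 0.63 [ 0.596 -0.001]
barrier_pivot S 0.55 [0.668 0.155]
barrier_pivot S 0.37 [ 0.584 -0.024]
barrier_pivot T 0.74 [0.552 0.198]
barrier_pivot T 0.56 [0.679 0.152]
barrier_tip S 0.94 [0.468 0.137]
barrier_tip T 0.8 [0.451 0.13 ]
barrier_tip T 0.63 [0.363 0.236]
box_center S 0.67 [0.641 0.265]
box_center S 0.66 [0.567 0.226]
box_center T 0.82 [ 0.722 -0.102]
box_center T 0.58 [0.561 0.223]
tape_roll_center S 0.56 [0.755 0.039]
tape_roll_center T 0.96 [0.755 0.042]
tape_roll_center T 0.72 [0.401 0.352]
glue_center S 0.74 [0.411 0.363]
glue_center T 0.78 [0.4   0.362]
spare_box_center S 0.91 [0.715 0.32 ]
spare_box_center S 0.65 [0.607 0.259]
spare_box_center T 0.82 [0.729 0.323]
washi_center S 0.64 [0.373 0.25 ]
washi_center T 0.44 [0.37  0.248]
```

The top view shows the lane at about (203–380, 150–222), the barrier down across it (tip near 312,224; weight near 305,125), and the job box at (274,187), upstream of the barrier. I'll refine the lane pose next.

```bash
python3 - <<'E'
from h import *
T=snap('top','top2.png')
from scipy.optimize import least_squares
# model overlay
def model(x,y,a):
    c,s=np.cos(a),np.sin(a); return lambda P:np.array([x+c*P[0]-s*P[1],y+s*P[0]+c*P[1],P[2]])
# fit to spotter pts from averages: lane, stop, tip, pivot
S=cams.snapshot('scene')
obs=[]
for p in(S,T):
  for q in('lane','lane_stop','barrier_pivot','barrier_tip'):
    for r in spotter.place_of(p,q)[:3]: obs.append((p,q,r['pixel']))
def res(v):
    m=model(*v[:3]); L={'lane':(0,0,0),'lane_stop':(0,-.22,.074),'barrier_pivot':(.1,v[3],.09),'barrier_tip':(-.115,v[3],.09)}
    return np.concatenate([proj(p,m(L[q]))-px for p,q,px in obs])
f=least_squares(res,[.57,.2,.1,-.05],loss='cauchy',f_scale=2); print(f.x, np.round(f.fun.reshape(-1,2),1).tolist())
m=model(*f.x[:3])
I=cv2.resize(T['frame'][:,:,::-1][90:290,170:410],None,fx=3,fy=3)
def d(P,col):
    u=(proj(T,m(P))-[170,90])*3; cv2.circle(I,(int(u[0]),int(u[1])),3,col,-1)
for sx in(-.074,.074):
    for y in np.linspace(-.21,.21,8): d((sx,y,.065),(0,0,255))
d((0,-.22,.074),(0,255,0)); d((.1,f.x[3],.09),(255,0,255)); d((-.115,f.x[3],.09),(255,0,255))
cv2.imwrite('pics/ov.png',I)
E
```

```text
[ 0.56380753  0.20509592  0.13515846 -0.06190399] [[-1.9, -1.0], [0.5, -2.3], [-0.1, -1.0], [2.3, 0.7], [-1.2, 4.0], [0.8, -0.2]]
```

View pics/ov.png

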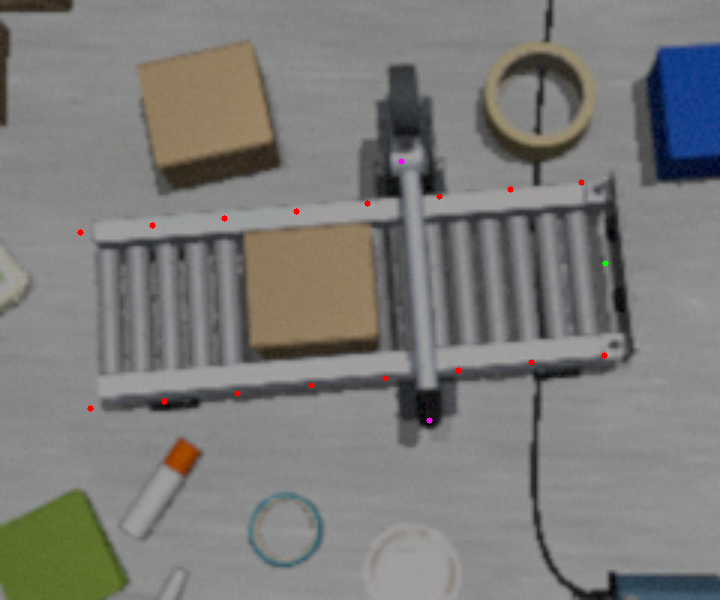

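```bash
python3 - <<'E'
from h import *
T=snap('top','top3.png')
from scipy.optimize import least_squares
def model(x,y,a):
    c,s=np.cos(a),np.sin(a); return lambda P:np.array([x+c*P[0]-s*P[1],y+s*P[0]+c*P[1],P[2]])
C=lambda u,v:np.array([u/3+170,v/3+90])
def res(v):
    m=model(*v[:3]); c,s=np.cos(v[2]),np.sin(v[2]); r=[]
    def loc(px,z):
        X=atz(T,px,z)-[v[0],v[1],0]; return np.array([c*X[0]+s*X[1],-s*X[0]+c*X[1]])
    for u in [(95,223),(590,186)]: r.append(loc(C(*u),.065)[0]-.074)
    for u in [(100,400),(600,360)]: r.append(loc(C(*u),.065)[0]+.074)
    r.append(loc(C(605,263),.074)[1]+.22)
    r.append(loc(C(97,310),.065)[1]-.215)
    t=loc(C(429,412),.09);p=loc(C(404,160),.09)
    r+= [t[0]+.115,p[0]-.1,t[1]-v[3],p[1]-v[3]]
    return np.array(r)
f=least_squares(res,[.57,.2,.1,-.05]); print(f.x, np.round(f.fun*1000,1))
v=f.x;m=model(*v[:3]);np.save('lane.npy',v)
print('tip',m((-.115,v[3],.09)),'pivot',m((.1,v[3],.09)),'stop',m((0,-.22,.074)))
I=cv2.resize(T['frame'][:,:,::-1][90:290,170:410],None,fx=3,fy=3)
def d(P,col):
    u=(proj(T,m(P))-[170,90])*3; cv2.circle(I,(int(u[0]),int(u[1])),3,col,-1)
for sx in(-.074,.074):
    for y in np.linspace(-.21,.21,8): d((sx,y,.065),(0,0,255))
d((0,-.22,.074),(0,255,0)); d((.1,v[3],.09),(255,0,255)); d((-.115,v[3],.09),(255,0,255))
c,s=np.cos(v[2]),np.sin(v[2])
for u in [(243,233),(375,224),(379,341),(253,350)]:
    X=atz(T,C(*u),.113)-[v[0],v[1],0]; print('boxcorner',np.round([c*X[0]+s*X[1],-s*X[0]+c*X[1]],3))
cv2.imwrite('pics/ov2.png',I)
S=cams.snapshot('scene');I=S['frame'][:,:,::-1].copy()
for sx in(-.074,.074):
    for y in np.linspace(-.21,.21,8): u=proj(S,m((sx,y,.065)));cv2.circle(I,(int(u[0]),int(u[1])),1,(0,0,255),-1)
for P in [(.1,v[3],.09),(-.115,v[3],.09),(0,-.22,.074)]:u=proj(S,m(P));cv2.circle(I,(int(u[0]),int(u[1])),1,(0,255,0),-1)
cv2.imwrite('pics/ovs.png',cv2.resize(I[130:270,200:400],None,fx=3.5,fy=3.5))
E
```

```text
[ 0.56736234  0.19830267  0.11285852 -0.05608176] [ 0.1 -2.1 -0.8 -1.9  7.7 -7.7  5.3 -0.6 -1.7  1.7]
tip [0.45940982 0.12962649 0.09      ] pivot [0.67304204 0.1538396  0.09      ] stop [ 0.59213854 -0.02029774  0.074     ]
boxcorner [0.042 0.078]
boxcorner [ 0.041 -0.027]
boxcorner [-0.054 -0.023]
boxcorner [-0.053  0.075]
```

View pics/ov2.png

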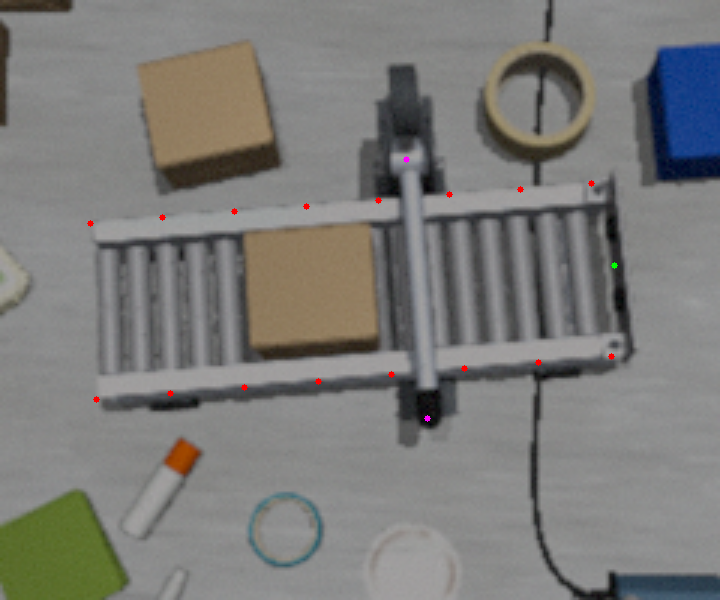

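View pics/ovs.png

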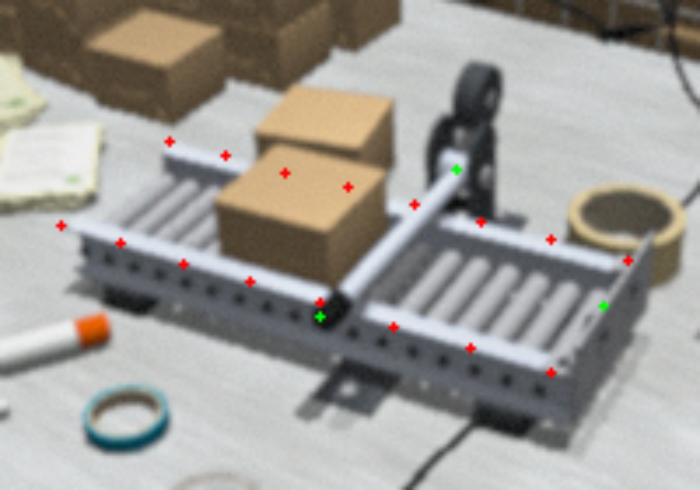

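```bash
python3 - <<'E'
from h import *
T=cams.snapshot('top');S=cams.snapshot('scene')
C=lambda u,v:np.array([u/3+170,v/3+90]); D=lambda u,v:np.array([u/3.5+200,v/3.5+130])
def tri(a,b):
    e,d=ray(T,a);g,h=ray(S,b);d/=np.linalg.norm(d);h/=np.linalg.norm(h)
    t=np.linalg.lstsq(np.c_[d,-h],g-e,rcond=None)[0];p,q=e+d*t[0],g+h*t[1];return np.round((p+q)/2,3),round(np.linalg.norm(p-q)*1000,1)
for n,a,b in [('tipend',C(429,412),D(333,307)),('pivot',C(404,160),D(455,163)),('boxNR',C(379,341),D(330,233)),('boxNL',C(253,350),D(217,197)),('boxFR',C(375,224),D(385,178)),('boxFL',C(243,233),D(270,147)),('stopFar',C(611,176),D(652,236)),('nearstopcorner',C(631,355),D(574,378))]: print(n,tri(a,b))
E
python3 - <<'E'
import cv2
a=cv2.imread('pics/scene0.png')[140:260,210:400];cv2.imwrite('pics/z1.png',cv2.resize(a,None,fx=4.2,fy=4.2,interpolation=cv2.INTER_CUBIC))
E
```

```text
tipend (array([0.466, 0.127, 0.095]), np.float64(4.3))
pivot (array([0.67 , 0.155, 0.098]), np.float64(1.1))
boxNR (array([0.518, 0.167, 0.112]), np.float64(4.6))
boxNL (array([0.508, 0.265, 0.116]), np.float64(5.1))
boxFR (array([0.611, 0.178, 0.108]), np.float64(4.5))
boxFL (array([0.6  , 0.283, 0.109]), np.float64(4.2))
stopFar (array([ 0.665, -0.017,  0.091]), np.float64(5.7))
nearstopcorner (array([ 0.519, -0.035,  0.066]), np.float64(0.2))
```

View pics/z1.png

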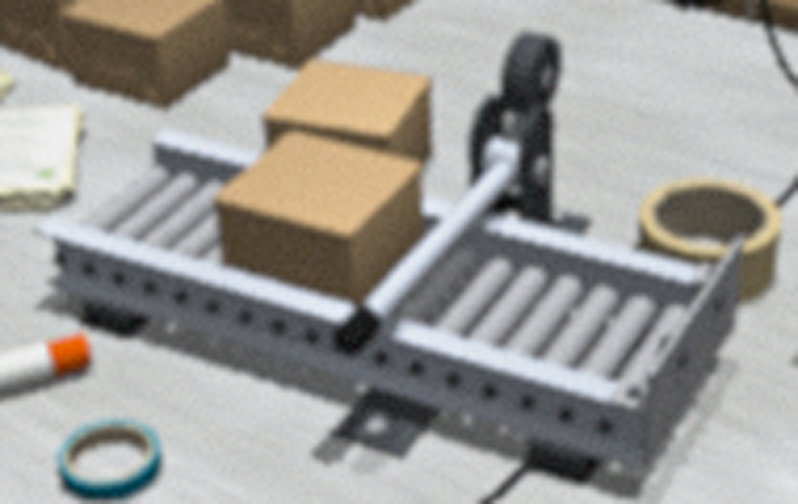

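```bash
cat >> h.py <<'E'
L=np.array([.568,.199,.115]); BY=-.056
def l2w(P):
    c,s=np.cos(L[2]),np.sin(L[2]); return np.array([L[0]+c*P[0]-s*P[1],L[1]+s*P[0]+c*P[1],P[2]])
def w2l(X):
    c,s=np.cos(L[2]),np.sin(L[2]); x,y=X[0]-L[0],X[1]-L[1]; return np.array([c*x+s*y,-s*x+c*y,X[2]])
def goal(P=None,lean=None):
    o=robot.get_obs(); R=Ro.from_euler('xyz',o['ee_rot'])
    print('t',round(o['time'],2),'lane pos',np.round(w2l(o['tool_pos']),4),'zaxis',np.round(w2l(R.apply([0,0,1])+[L[0],L[1],0]),3),'yaxis',np.round(w2l(R.apply([0,1,0])+[L[0],L[1],0]),3),'F',np.round(o['wrist_force'],1),'j',np.round(o['joint_positions'],2),'w',round(o['width'],3))
    if P is not None: print('shift units',np.round(R.inv().apply(l2w(P)-o['tool_pos'])/.025,2))
    if lean is not None:
        G=Ro.from_euler('xyz',[np.pi,0,np.pi/2+L[2]])*Ro.from_rotvec([0,np.radians(lean),0])
        print('turn units',np.round((R.inv()*G).as_rotvec(degrees=True)/5,2))
E
python3 -c "
from h import *
goal((-.108,-.13,.25),0)"
```

```text
t 2.7 lane pos [-0.344   0.3609  0.2195] zaxis [ 0.  0. -1.] yaxis [0.442 0.897 0.   ] F [-0.1  0.4  0.2] j [ 1.12  0.09  1.37  0.    1.68 -0.1 ] w 0.094
shift units [-17.15 -13.44  -1.22]
turn units [ 0.   -0.   12.75]
```

```bash
python3 -m inch '[{"dx":-0.8,"dy":-0.6,"dz":-0.1,"grip":0},{"dx":-0.8,"dy":-0.6,"dz":-0.1,"grip":0},{"dx":-0.8,"dy":-0.6,"dz":-0.1,"grip":0},{"dx":-0.8,"dy":-0.6,"dz":-0.1,"grip":0},{"dx":-0.8,"dy":-0.6,"dz":-0.1,"grip":0},{"dx":-0.8,"dy":-0.6,"dz":-0.1,"grip":0},{"dx":-0.8,"dy":-0.6,"dz":-0.1,"grip":0},{"dx":-0.8,"dy":-0.6,"dz":-0.1,"grip":0},{"dx":-0.8,"dy":-0.6,"grip":0},{"dx":-0.8,"dy":-0.6,"grip":0}]'; python3 -c "
from h import *
goal((-.108,-.13,.25),0)"
```

```text
t 2.7 lane pos [-0.344   0.3609  0.2195] zaxis [ 0.  0. -1.] yaxis [0.442 0.897 0.   ] F [-0.1  0.4  0.2] j [ 1.12  0.09  1.37  0.    1.68 -0.1 ] w 0.094
shift units [-17.15 -13.44  -1.22]
turn units [ 0.   -0.   12.75]invalid input at $[0]: expected keys grip, dx, dy, dz, rx, ry, rz
```

All keys are required; I'll retype with every key.

```bash
python3 -m inch '[{"dx":-0.8,"dy":-0.6,"dz":-0.1,"rx":0,"ry":0,"rz":0,"grip":0},{"dx":-0.8,"dy":-0.6,"dz":-0.1,"rx":0,"ry":0,"rz":0,"grip":0},{"dx":-0.8,"dy":-0.6,"dz":-0.1,"rx":0,"ry":0,"rz":0,"grip":0},{"dx":-0.8,"dy":-0.6,"dz":-0.1,"rx":0,"ry":0,"rz":0,"grip":0},{"dx":-0.8,"dy":-0.6,"dz":-0.1,"rx":0,"ry":0,"rz":0,"grip":0},{"dx":-0.8,"dy":-0.6,"dz":-0.1,"rx":0,"ry":0,"rz":0,"grip":0},{"dx":-0.8,"dy":-0.6,"dz":-0.1,"rx":0,"ry":0,"rz":0,"grip":0},{"dx":-0.8,"dy":-0.6,"dz":-0.1,"rx":0,"ry":0,"rz":0,"grip":0},{"dx":-0.8,"dy":-0.6,"dz":0,"rx":0,"ry":0,"rz":0,"grip":0},{"dx":-0.8,"dy":-0.6,"dz":0,"rx":0,"ry":0,"rz":0,"grip":0}]'; python3 -c "
from h import *
goal((-.108,-.13,.25),0)"
```

```text
time: 3.95
tool_pos: [0.3262, 0.3044, 0.2405]
ee_rot: [3.14, 0.001, 2.803]
wrist_force: [0.5, 0.3, 0.5]
width: 0.0007
t 3.95 lane pos [-0.2281  0.1324  0.2405] zaxis [ 0.002  0.001 -1.   ] yaxis [0.438 0.899 0.002] F [0.5 0.3 0.5] j [ 0.62 -0.15  1.56 -0.    1.73 -0.61] w 0.001
shift units [-8.92 -7.33 -0.38]
turn units [ 0.02  0.   12.8 ]
```

```bash
python3 -m inch '[{"dx":-0.8,"dy":-0.7,"dz":0,"rx":0,"ry":0,"rz":0,"grip":0},{"dx":-0.8,"dy":-0.7,"dz":0,"rx":0,"ry":0,"rz":0,"grip":0},{"dx":-0.8,"dy":-0.7,"dz":0,"rx":0,"ry":0,"rz":0,"grip":0},{"dx":-0.8,"dy":-0.7,"dz":0,"rx":0,"ry":0,"rz":0,"grip":0},{"dx":-0.8,"dy":-0.7,"dz":0,"rx":0,"ry":0,"rz":0,"grip":0},{"dx":-0.8,"dy":-0.7,"dz":0,"rx":0,"ry":0,"rz":0,"grip":0},{"dx":-0.8,"dy":-0.7,"dz":0,"rx":0,"ry":0,"rz":0,"grip":0},{"dx":-0.8,"dy":-0.7,"dz":0,"rx":0,"ry":0,"rz":0,"grip":0},{"dx":-0.8,"dy":-0.7,"dz":0,"rx":0,"ry":0,"rz":0,"grip":0},{"dx":-0.8,"dy":-0.7,"dz":0,"rx":0,"ry":0,"rz":0,"grip":0},{"dx":-0.8,"dy":-0.5,"dz":0,"rx":0,"ry":0,"rz":0,"grip":0}]'
python3 -m inch '[{"dx":0,"dy":0,"dz":0,"rx":0,"ry":0,"rz":1,"grip":0},{"dx":0,"dy":0,"dz":0,"rx":0,"ry":0,"rz":1,"grip":0},{"dx":0,"dy":0,"dz":0,"rx":0,"ry":0,"rz":1,"grip":0},{"dx":0,"dy":0,"dz":0,"rx":0,"ry":0,"rz":1,"grip":0},{"dx":0,"dy":0,"dz":0,"rx":0,"ry":0,"rz":1,"grip":0},{"dx":0,"dy":0,"dz":0,"rx":0,"ry":0,"rz":1,"grip":0},{"dx":0,"dy":0,"dz":0,"rx":0,"ry":0,"rz":1,"grip":0},{"dx":0,"dy":0,"dz":0,"rx":0,"ry":0,"rz":1,"grip":0},{"dx":0,"dy":0,"dz":0,"rx":0,"ry":0,"rz":1,"grip":0},{"dx":0,"dy":0,"dz":0,"rx":0,"ry":0,"rz":1,"grip":0},{"dx":0,"dy":0,"dz":0,"rx":0,"ry":0,"rz":1,"grip":0},{"dx":0,"dy":0,"dz":0,"rx":0,"ry":0,"rz":1,"grip":0}]'
python3 -m inch '[{"dx":0,"dy":0,"dz":0,"rx":0,"ry":1,"rz":1,"grip":0},{"dx":0,"dy":0,"dz":0,"rx":0,"ry":1,"rz":0,"grip":0},{"dx":0,"dy":0,"dz":0,"rx":0,"ry":1,"rz":0,"grip":0},{"dx":0,"dy":0,"dz":0,"rx":0,"ry":1,"rz":0,"grip":0},{"dx":0,"dy":0,"dz":0,"rx":0,"ry":1,"rz":0,"grip":0}]'
python3 -c "
from h import *
goal((-.108,-.13,.15),50)"
```

```text
time: 5.32
tool_pos: [0.4756, 0.0455, 0.2422]
ee_rot: [3.137, 0.005, 2.802]
wrist_force: [-0.4, -0.5, -0.0]
width: 0.0004
time: 6.82
tool_pos: [0.4764, 0.0434, 0.2425]
ee_rot: [3.134, -0.001, 1.716]
wrist_force: [0.3, 0.1, 0.5]
width: 0.0004
time: 7.45
tool_pos: [0.4767, 0.0451, 0.2444]
ee_rot: [3.133, -0.45, 1.633]
wrist_force: [0.0, 0.2, -0.4]
width: 0.0007
t 7.45 lane pos [-0.1084 -0.1424  0.2444] zaxis [ 0.031  0.434 -0.9  ] yaxis [ 0.998 -0.056  0.007] F [ 0.   0.2 -0.4] j [-0.32 -0.04  1.52  0.43  1.81 -0.31] w 0.001
shift units [-1.2  -0.04  3.61]
turn units [ 0.47  4.84 -0.46]
```

```bash
python3 -m inch '[{"dx":0,"dy":0,"dz":0,"rx":0.1,"ry":1,"rz":-0.1,"grip":0},{"dx":0,"dy":0,"dz":0,"rx":0.1,"ry":1,"rz":-0.1,"grip":0},{"dx":0,"dy":0,"dz":0,"rx":0.1,"ry":1,"rz":-0.1,"grip":0},{"dx":0,"dy":0,"dz":0,"rx":0.1,"ry":1,"rz":-0.1,"grip":0},{"dx":0,"dy":0,"dz":0,"rx":0.1,"ry":1,"rz":-0.1,"grip":0}]'
python3 -c "
from h import *
goal((-.108,-.125,.062),50);snap('scene','s5.png');p=snap('wrist','w5.png')
cv2.imwrite('pics/s5c.png',cv2.resize(cv2.imread('pics/s5.png')[60:280,180:440],None,fx=2.6,fy=2.6))"
```

```text
time: 8.07
tool_pos: [0.4773, 0.0436, 0.2457]
ee_rot: [3.134, -0.898, 1.696]
wrist_force: [0.3, 0.6, -0.2]
width: 0.0006
t 8.07 lane pos [-0.108  -0.1439  0.2457] zaxis [-0.     0.782 -0.623] yaxis [1.    0.004 0.005] F [ 0.3  0.6 -0.2] j [-0.51  0.13  1.52  0.77  1.99 -0.49] w 0.001
shift units [-5.27 -0.03  5.17]
turn units [-0.   -0.29  0.07]
```

View pics/s5c.png

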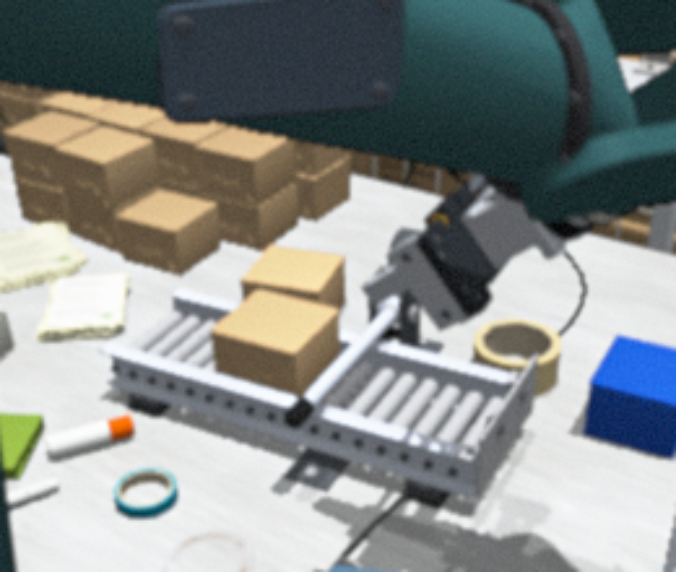

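View pics/w5.png

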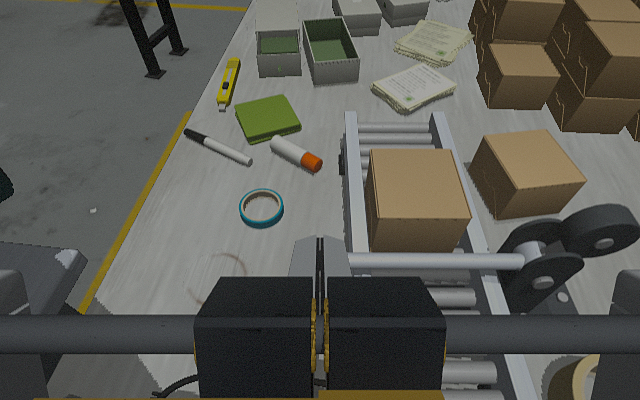

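```bash
python3 -c "
from h import *
goal((-.108,-.103,.093))"
```

```text
t 8.18 lane pos [-0.1083 -0.1445  0.2435] zaxis [-0.002  0.782 -0.623] yaxis [ 1.     0.002 -0.   ] F [-0.3 -0.  -0.3] j [-0.51  0.14  1.52  0.76  1.98 -0.49] w 0.0
shift units [-3.67  0.02  5.05]
```

```bash
python3 -m inch '[{"dx":-0.6,"dy":0,"dz":0.8,"rx":0,"ry":0,"rz":0,"grip":0},{"dx":-0.6,"dy":0,"dz":0.8,"rx":0,"ry":0,"rz":0,"grip":0},{"dx":-0.6,"dy":0,"dz":0.8,"rx":0,"ry":0,"rz":0,"grip":0},{"dx":-0.6,"dy":0,"dz":0.8,"rx":0,"ry":0,"rz":0,"grip":0},{"dx":-0.6,"dy":0,"dz":0.8,"rx":0,"ry":0,"rz":0,"grip":0},{"dx":-0.6,"dy":0,"dz":0.8,"rx":0,"ry":0,"rz":0,"grip":0},{"dx":0,"dy":0,"dz":0,"rx":0,"ry":0,"rz":0,"grip":0}]'
python3 -c "
from h import *
goal((-.108,-.056,.056));p=snap('wrist','w6.png');snap('scene','s6.png')
cv2.imwrite('pics/s6c.png',cv2.resize(cv2.imread('pics/s6.png')[130:270,220:400],None,fx=4,fy=4))"
```

```text
time: 9.05
tool_pos: [0.4752, 0.0803, 0.0975]
ee_rot: [3.127, -0.879, 1.701]
wrist_force: [0.2, 0.9, 0.7]
width: 0.0004
t 9.05 lane pos [-0.1058 -0.1073  0.0975] zaxis [ 0.002  0.77  -0.638] yaxis [1.    0.005 0.009] F [0.2 0.9 0.7] j [-0.44  0.23  1.71  0.72  1.72 -0.66] w 0.0
shift units [ 0.03 -0.09  2.64]
```

View pics/w6.png

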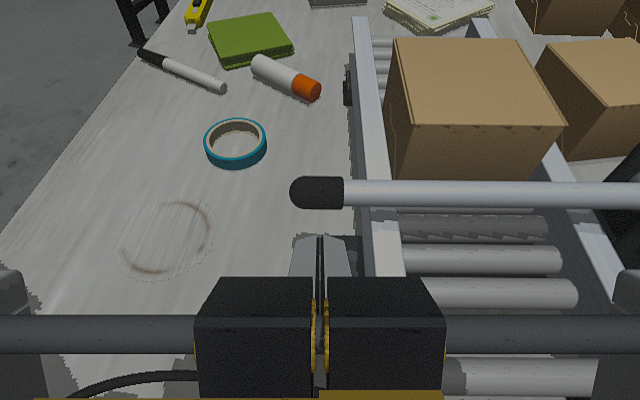

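View pics/s6c.png

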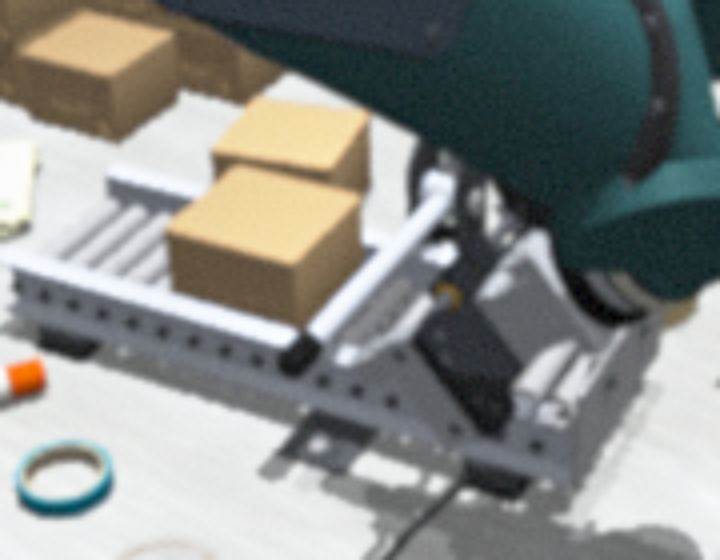

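```bash
python3 -c "
from h import *
p=cams.snapshot('wrist')
print(proj(p,l2w((-.115,-.056,.09))),proj(p,l2w((0,-.056,.09))),proj(p,l2w((-.074,-.056,.065))))
o=robot.get_obs();R=Ro.from_euler('xyz',o['ee_rot']);print(proj(p,o['tool_pos']+R.apply([0,0,.014])))
for r in spotter.place_of(p,'barrier_tip')[:2]: print(r['pixel'],r['score'],w2l(atz(p,r['pixel'],.09)))
print(w2l(atz(p,(460,194),.09)))
"
```

```text
[302.04887878 188.75143366] [493.35162674 190.74081885] [365.63054224 213.51070266]
[320.23696931 249.40451498]
[305.2, 191.5] 0.88 [-0.11305578 -0.05808332  0.09      ]
[-0.02074699 -0.05876956  0.09      ]
```

```bash
python3 -m inch '[{"dx":0,"dy":-0.1,"dz":0.5,"rx":0,"ry":0,"rz":0,"grip":0},{"dx":0,"dy":0,"dz":0.5,"rx":0,"ry":0,"rz":0,"grip":0},{"dx":0,"dy":0,"dz":0.5,"rx":0,"ry":0,"rz":0,"grip":0},{"dx":0,"dy":0,"dz":0.5,"rx":0,"ry":0,"rz":0,"grip":0},{"dx":0,"dy":0,"dz":0.6,"rx":0,"ry":0,"rz":0,"grip":0},{"dx":0,"dy":0,"dz":0,"rx":0,"ry":0,"rz":0,"grip":0}]'
python3 -c "
from h import *
goal((-.105,-.056,.10),50);p=snap('wrist','w7.png')"
```

```text
time: 10.0
tool_pos: [0.469, 0.1319, 0.0561]
ee_rot: [3.117, -0.876, 1.709]
wrist_force: [0.6, 0.4, 0.2]
width: 0.0005
t 10.0 lane pos [-0.106  -0.0553  0.0561] zaxis [ 0.007  0.768 -0.64 ] yaxis [1.    0.004 0.016] F [0.6 0.4 0.2] j [-0.36  0.25  1.8   0.76  1.59 -0.67] w 0.0
shift units [ 1.33  0.07 -1.14]
turn units [ 0.08 -0.04  0.17]
```

View pics/w7.png

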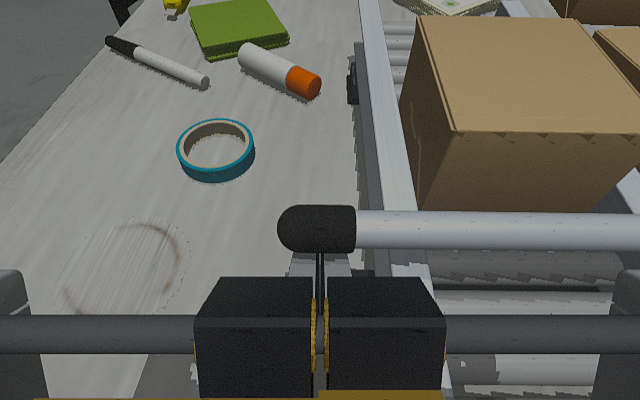

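```bash
python3 -m inch '[{"dx":0.4,"dy":0,"dz":-0.33,"rx":0,"ry":0,"rz":0,"grip":0},{"dx":0.4,"dy":0.05,"dz":-0.33,"rx":0,"ry":0,"rz":0,"grip":0},{"dx":0.4,"dy":0.05,"dz":-0.33,"rx":0,"ry":0,"rz":0,"grip":0},{"dx":0.4,"dy":0.1,"dz":-0.33,"rx":0,"ry":0,"rz":0,"grip":0},{"dx":0,"dy":0,"dz":0,"rx":0,"ry":0,"rz":0,"grip":0}]'
python3 -c "
from h import *
goal((-.09,-.056,.171),50);p=snap('wrist','w8.png')"
```

```text
time: 10.68
tool_pos: [0.4752, 0.1309, 0.1136]
ee_rot: [3.11, -0.872, 1.713]
wrist_force: [-0.0, 0.8, -1.5]
width: 0.0005
t 10.68 lane pos [-0.1    -0.057   0.1136] zaxis [ 0.011  0.766 -0.643] yaxis [1.    0.003 0.02 ] F [-0.   0.8 -1.5] j [-0.36  0.17  1.74  0.76  1.67 -0.58] w 0.001
shift units [ 1.78  0.45 -1.44]
turn units [0.13 0.   0.2 ]
```

View pics/w8.png

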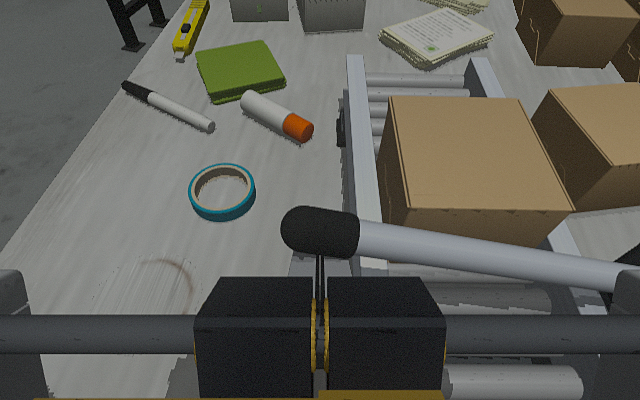

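```bash
python3 -m inch '[{"dx":0.45,"dy":0.1,"dz":-0.36,"rx":0,"ry":0,"rz":0,"grip":0},{"dx":0.45,"dy":0.1,"dz":-0.36,"rx":0,"ry":0,"rz":0,"grip":0},{"dx":0.45,"dy":0.1,"dz":-0.36,"rx":0,"ry":0,"rz":0,"grip":0},{"dx":0.45,"dy":0.15,"dz":-0.36,"rx":0,"ry":0,"rz":0,"grip":0},{"dx":0.4,"dy":0.3,"dz":-0.34,"rx":0,"ry":0,"rz":0,"grip":0},{"dx":0.4,"dy":0.3,"dz":-0.34,"rx":0,"ry":0,"rz":0,"grip":0}]'
python3 -c "
from h import *
goal((-.058,-.056,.224),50);p=snap('wrist','w9.png')
goal((-.011,-.056,.264),50)"
```

```text
time: 11.48
tool_pos: [0.5003, 0.1353, 0.2023]
ee_rot: [3.114, -0.873, 1.709]
wrist_force: [-0.2, 0.4, -0.3]
width: 0.0006
t 11.47 lane pos [-0.0745 -0.0555  0.2023] zaxis [ 0.01   0.767 -0.642] yaxis [1.    0.002 0.018] F [-0.2  0.4 -0.3] j [-0.33  0.13  1.6   0.79  1.79 -0.43] w 0.001
shift units [ 0.64  0.68 -0.56]
turn units [ 0.12 -0.01  0.17]
t 11.53 lane pos [-0.073  -0.0557  0.2045] zaxis [ 0.013  0.766 -0.642] yaxis [1.    0.002 0.022] F [ 0.9 -0.8  0.3] j [-0.33  0.13  1.59  0.79  1.79 -0.43] w 0.0
shift units [ 1.77  2.53 -1.51]
turn units [ 0.15 -0.    0.21]
```

View pics/w9.png

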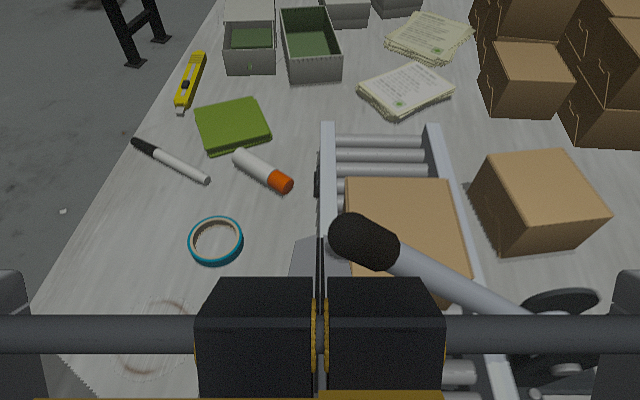

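```bash
python3 -m inch '[{"dx":0.4,"dy":0.5,"dz":-0.33,"rx":0,"ry":0,"rz":0,"grip":0},{"dx":0.4,"dy":0.5,"dz":-0.33,"rx":0,"ry":0,"rz":0,"grip":0},{"dx":0.35,"dy":0.6,"dz":-0.3,"rx":0,"ry":0,"rz":0,"grip":0},{"dx":0.3,"dy":0.6,"dz":-0.25,"rx":0,"ry":0,"rz":0,"grip":0},{"dx":0.2,"dy":0.6,"dz":-0.2,"rx":0,"ry":0,"rz":0,"grip":0}]'
python3 -c "
from h import *
goal((.01,-.056,.275),50);p=snap('wrist','w10.png')"
```

```text
time: 12.15
tool_pos: [0.5716, 0.1441, 0.263]
ee_rot: [3.11, -0.875, 1.714]
wrist_force: [-0.7, -0.3, 0.2]
width: 0.0003
t 12.15 lane pos [-0.0027 -0.055   0.263 ] zaxis [ 0.009  0.768 -0.64 ] yaxis [1.    0.004 0.02 ] F [-0.7 -0.3  0.2] j [-0.28  0.24  1.35  0.83  1.85 -0.29] w 0.0
shift units [ 0.33  0.52 -0.33]
turn units [ 0.11 -0.03  0.21]
```

View pics/w10.png

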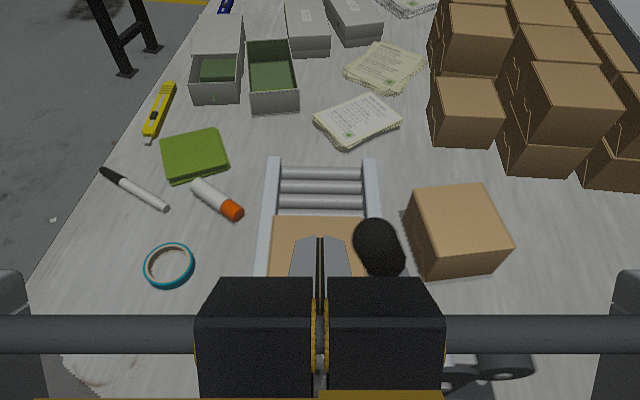

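```bash
python3 -m inch '[{"dx":0,"dy":0,"dz":0,"rx":0,"ry":0,"rz":0,"grip":0},{"dx":0,"dy":0,"dz":0,"rx":0,"ry":0,"rz":0,"grip":0},{"dx":0,"dy":0,"dz":0,"rx":0,"ry":0,"rz":0,"grip":0},{"dx":0,"dy":0,"dz":0,"rx":0,"ry":0,"rz":0,"grip":0},{"dx":0,"dy":0,"dz":0,"rx":0,"ry":0,"rz":0,"grip":0},{"dx":0,"dy":0,"dz":0,"rx":0,"ry":0,"rz":0,"grip":0}]'
python3 -c "
from h import *
goal((-.1,-.1,.32),0);p=snap('wrist','w11.png');snap('top','t11.png')"
```

```text
time: 12.95
tool_pos: [0.5716, 0.1444, 0.2629]
ee_rot: [3.111, -0.876, 1.714]
wrist_force: [0.4, -1.2, 0.0]
width: 0.0007
t 12.95 lane pos [-0.0027 -0.0547  0.2629] zaxis [ 0.009  0.769 -0.64 ] yaxis [1.    0.005 0.02 ] F [ 0.4 -1.2  0. ] j [-0.28  0.24  1.35  0.84  1.85 -0.29] w 0.001
shift units [ 0.67 -3.85 -2.89]
turn units [  0.19 -10.05   0.15]
```

View pics/w11.png

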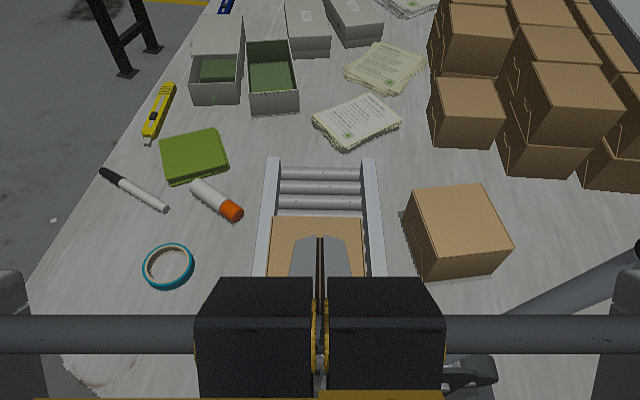

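View pics/t11.png

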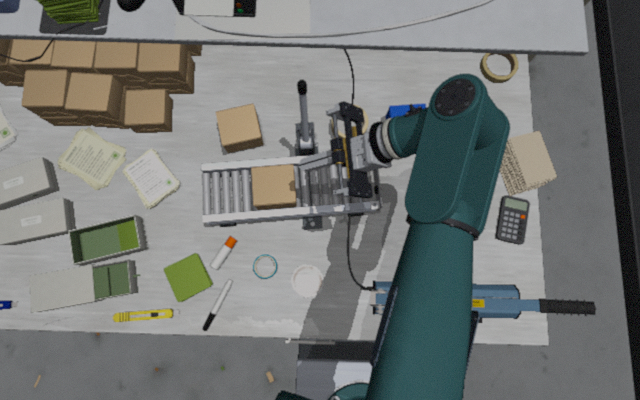

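```bash
python3 -m inch '[{"dx":0.1,"dy":-0.8,"dz":-0.6,"rx":0,"ry":0,"rz":0,"grip":0},{"dx":0.1,"dy":-0.8,"dz":-0.6,"rx":0,"ry":0,"rz":0,"grip":0},{"dx":0.1,"dy":-0.8,"dz":-0.6,"rx":0,"ry":0,"rz":0,"grip":0},{"dx":0.1,"dy":-0.8,"dz":-0.6,"rx":0,"ry":0,"rz":0,"grip":0},{"dx":0.1,"dy":-0.7,"dz":-0.5,"rx":0,"ry":0,"rz":0,"grip":0}]'
python3 -m inch '[{"dx":0,"dy":0,"dz":0,"rx":0,"ry":-1,"rz":0,"grip":0},{"dx":0,"dy":0,"dz":0,"rx":0,"ry":-1,"rz":0,"grip":0},{"dx":0,"dy":0,"dz":0,"rx":0,"ry":-1,"rz":0,"grip":0},{"dx":0,"dy":0,"dz":0,"rx":0,"ry":-1,"rz":0,"grip":0},{"dx":0,"dy":0,"dz":0,"rx":0,"ry":-1,"rz":0,"grip":0},{"dx":0,"dy":0,"dz":0,"rx":0,"ry":-1,"rz":0,"grip":0},{"dx":0,"dy":0,"dz":0,"rx":0,"ry":-1,"rz":0,"grip":0},{"dx":0,"dy":0,"dz":0,"rx":0,"ry":-1,"rz":0,"grip":0},{"dx":0,"dy":0,"dz":0,"rx":0,"ry":-1,"rz":0,"grip":0},{"dx":0,"dy":0,"dz":0,"rx":0,"ry":-1,"rz":0,"grip":0}]'
python3 -c "
from h import *
goal((-.1,.135,.25),0);goal((-.006,.135,.25),0)"
```

```text
time: 13.68
tool_pos: [0.4768, 0.0843, 0.3174]
ee_rot: [3.114, -0.877, 1.714]
wrist_force: [0.4, 0.2, -0.1]
width: 0.0005
time: 14.92
tool_pos: [0.4745, 0.0803, 0.3207]
ee_rot: [3.121, 0.021, 1.684]
wrist_force: [-1.3, 0.2, 0.2]
width: 0.0007
t 14.93 lane pos [-0.1065 -0.1072  0.3207] zaxis [ 0.02  -0.021 -1.   ] yaxis [ 1.    -0.001  0.021] F [-1.3  0.2  0.2] j [ 0.06 -0.08  1.34 -0.02  1.86 -0.06] w 0.001
shift units [9.75 0.19 2.63]
turn units [ 0.23  0.24 -0.01]
t 14.93 lane pos [-0.1065 -0.1072  0.3207] zaxis [ 0.02  -0.021 -1.   ] yaxis [ 1.    -0.001  0.021] F [-1.3  0.2  0.2] j [ 0.06 -0.08  1.34 -0.02  1.86 -0.06] w 0.001
shift units [9.75 3.95 2.7 ]
turn units [ 0.23  0.24 -0.01]
```

```bash
python3 -m inch '[{"dx":0.9,"dy":0,"dz":0.1,"rx":0.2,"ry":0.2,"rz":0,"grip":0},{"dx":0.9,"dy":0,"dz":0.1,"rx":0,"ry":0,"rz":0,"grip":0},{"dx":0.9,"dy":0.4,"dz":0.2,"rx":0,"ry":0,"rz":0,"grip":0},{"dx":0.9,"dy":0.4,"dz":0.2,"rx":0,"ry":0,"rz":0,"grip":0},{"dx":0.9,"dy":0.4,"dz":0.2,"rx":0,"ry":0,"rz":0,"grip":0},{"dx":0.9,"dy":0.4,"dz":0.2,"rx":0,"ry":0,"rz":0,"grip":0},{"dx":0.9,"dy":0.5,"dz":0.3,"rx":0,"ry":0,"rz":0,"grip":0},{"dx":0.9,"dy":0.5,"dz":0.3,"rx":0,"ry":0,"rz":0,"grip":0},{"dx":0.9,"dy":0.6,"dz":0.3,"rx":0,"ry":0,"rz":0,"grip":0},{"dx":0.9,"dy":0.6,"dz":0.5,"rx":0,"ry":0,"rz":0,"grip":0},{"dx":0.5,"dy":0.2,"dz":0.5,"rx":0,"ry":0,"rz":0,"grip":0},{"dx":0,"dy":0,"dz":0,"rx":0,"ry":0,"rz":0,"grip":0}]'
python3 -c "
from h import *
goal((-.006,.135,.085),0);p=snap('wrist','w12.png');snap('scene','s12.png')
for r in spotter.place_of(p,'box_center')[:2]: print(r['pixel'],r['score'],w2l(atz(p,r['pixel'],.079)))"
```

```text
time: 16.42
tool_pos: [0.5454, 0.3354, 0.2466]
ee_rot: [-3.141, 0.001, 1.686]
wrist_force: [-0.4, 0.5, -0.1]
width: 0.0004
t 16.43 lane pos [-0.0068  0.138   0.2466] zaxis [-0.001 -0.001 -1.   ] yaxis [ 1.    -0.    -0.001] F [-0.4  0.5 -0.1] j [ 0.46  0.29  1.08 -0.    1.77  0.35] w 0.0
shift units [-0.11  0.03  6.46]
turn units [-0.01  0.02 -0.  ]
```

View pics/w12.png

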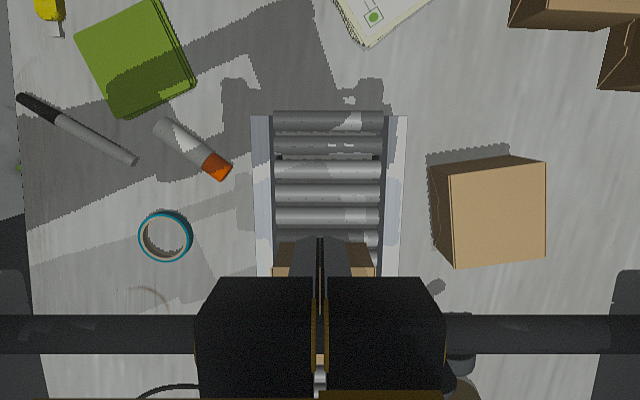

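View pics/s12.png

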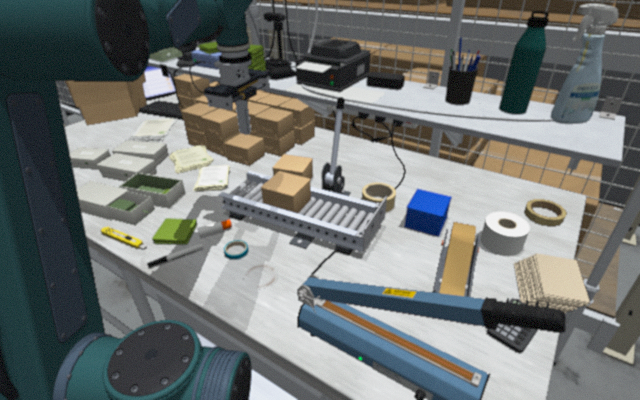

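```bash
python3 -c "
from h import *
p=cams.snapshot('wrist')
print(w2l(atz(p,(275,241),.113)),w2l(atz(p,(374,239),.113)))
print(w2l(atz(p,(251,115),.065)),w2l(atz(p,(407,115),.065)))"
python3 -m inch '[{"dx":0,"dy":0,"dz":0.9,"rx":0,"ry":0,"rz":0,"grip":0},{"dx":0,"dy":0,"dz":0.9,"rx":0,"ry":0,"rz":0,"grip":0},{"dx":0,"dy":0,"dz":0.9,"rx":0,"ry":0,"rz":0,"grip":0},{"dx":0,"dy":0,"dz":0.9,"rx":0,"ry":0,"rz":0,"grip":0},{"dx":0,"dy":0,"dz":0.9,"rx":0,"ry":0,"rz":0,"grip":0},{"dx":0,"dy":0,"dz":0.9,"rx":0,"ry":0,"rz":0,"grip":0},{"dx":0,"dy":0,"dz":0.9,"rx":0,"ry":0,"rz":0,"grip":0},{"dx":0,"dy":0,"dz":0.2,"rx":0,"ry":0,"rz":0,"grip":0},{"dx":0,"dy":0,"dz":0,"rx":0,"ry":0,"rz":0,"grip":0}]'
python3 -c "
from h import *
goal((-.006,.085,.085),0);snap('wrist','w13.png')"
```

```text
[-0.04537374  0.09932987  0.113     ] [0.04194381 0.10097015 0.113     ]
[-0.07018774  0.20742109  0.065     ] [0.07648533 0.20716022 0.065     ]
time: 17.75
tool_pos: [0.5516, 0.3307, 0.0963]
ee_rot: [3.118, -0.006, 1.677]
wrist_force: [0.2, 0.0, -0.8]
width: 0.0005
t 17.75 lane pos [-0.0011  0.1327  0.0963] zaxis [ 0.024  0.006 -1.   ] yaxis [ 1.    -0.009  0.024] F [ 0.2  0.  -0.8] j [ 0.45  0.33  1.33 -0.    1.46  0.35] w 0.001
shift units [-1.91 -0.19  0.44]
turn units [ 0.27 -0.07 -0.1 ]
```

View pics/w13.png

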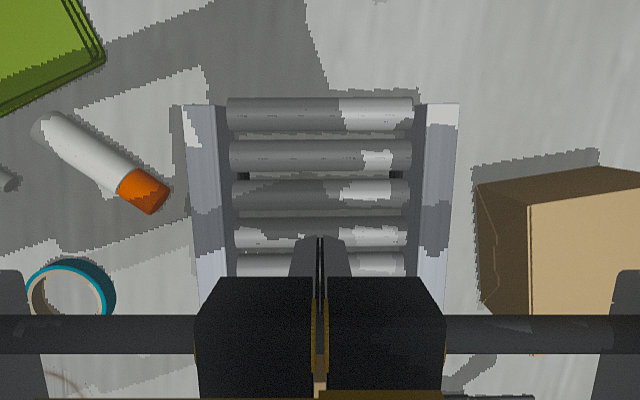

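```bash
python3 -m inch '[{"dx":-0.4,"dy":0,"dz":0.3,"rx":0.2,"ry":0,"rz":-0.1,"grip":0},{"dx":-0.4,"dy":-0.1,"dz":0,"rx":0,"ry":0,"rz":0,"grip":0},{"dx":-0.4,"dy":-0.1,"dz":0,"rx":0,"ry":0,"rz":0,"grip":0},{"dx":-0.4,"dy":0,"dz":0,"rx":0,"ry":0,"rz":0,"grip":0},{"dx":-0.4,"dy":0,"dz":0,"rx":0,"ry":0,"rz":0,"grip":0},{"dx":-0.4,"dy":0,"dz":0,"rx":0,"ry":0,"rz":0,"grip":0}]'
python3 -c "
from h import *
goal((-.006,-.112,.085),0);snap('scene','s14.png');snap('top','t14.png')
cv2.imwrite('pics/s14c.png',cv2.resize(cv2.imread('pics/s14.png')[80:270,200:420],None,fx=3,fy=3))"
```

```text
time: 18.55
tool_pos: [0.5554, 0.2672, 0.0915]
ee_rot: [3.131, -0.008, 1.686]
wrist_force: [0.7, 0.6, -0.3]
width: 0.0002
t 18.55 lane pos [-0.0047  0.0692  0.0915] zaxis [ 0.011  0.008 -1.   ] yaxis [1.    0.    0.011] F [ 0.7  0.6 -0.3] j [0.35 0.28 1.4  0.   1.45 0.24] w 0.0
shift units [-7.25 -0.06  0.2 ]
turn units [ 0.12 -0.09  0.01]
```

View pics/s14c.png

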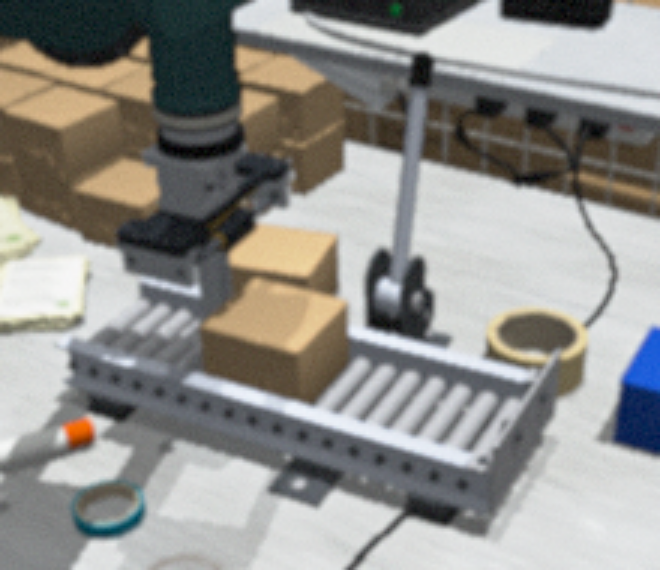

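View pics/t14.png

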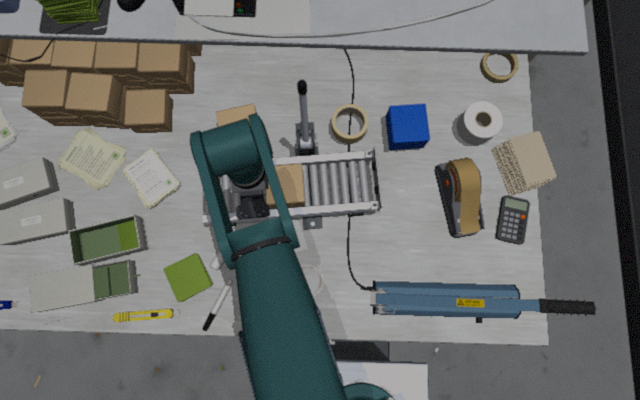

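```bash
python3 -m inch '[{"dx":-0.4,"dy":0,"dz":0.1,"rx":0.1,"ry":0,"rz":0,"grip":0},{"dx":-0.4,"dy":0,"dz":0.1,"rx":0,"ry":0,"rz":0,"grip":0},{"dx":-0.4,"dy":0,"dz":0,"rx":0,"ry":0,"rz":0,"grip":0},{"dx":-0.4,"dy":0,"dz":0,"rx":0,"ry":0,"rz":0,"grip":0},{"dx":-0.4,"dy":0,"dz":0,"rx":0,"ry":0,"rz":0,"grip":0},{"dx":-0.4,"dy":0,"dz":0,"rx":0,"ry":0,"rz":0,"grip":0},{"dx":-0.4,"dy":0,"dz":0,"rx":0,"ry":0,"rz":0,"grip":0},{"dx":-0.4,"dy":0,"dz":0,"rx":0,"ry":0,"rz":0,"grip":0}]'
python3 -c "
from h import *
goal((-.006,-.112,.085),0);snap('scene','s15.png')
cv2.imwrite('pics/s15c.png',cv2.resize(cv2.imread('pics/s15.png')[80:270,200:420],None,fx=3,fy=3))"
```

```text
time: 19.65
tool_pos: [0.5653, 0.1829, 0.086]
ee_rot: [3.14, -0.008, 1.686]
wrist_force: [0.2, 0.6, 0.9]
width: 0.0004
t 19.65 lane pos [-0.0045 -0.0157  0.086 ] zaxis [ 0.002  0.008 -1.   ] yaxis [1.    0.    0.002] F [0.2 0.6 0.9] j [0.21 0.24 1.46 0.01 1.44 0.1 ] w 0.0
shift units [-3.85 -0.06  0.01]
turn units [ 0.02 -0.09  0.01]
```

View pics/s15c.png

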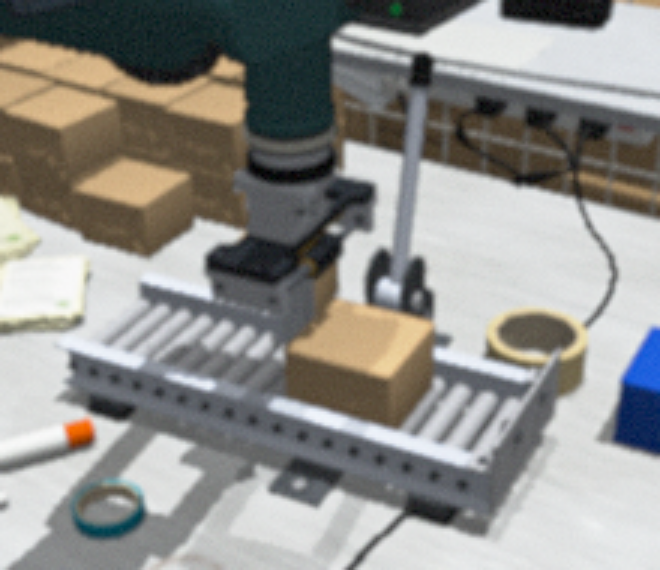

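```bash
python3 -m inch '[{"dx":-0.4,"dy":0,"dz":0,"rx":0,"ry":0,"rz":0,"grip":0},{"dx":-0.4,"dy":0,"dz":0,"rx":0,"ry":0,"rz":0,"grip":0},{"dx":-0.4,"dy":0,"dz":0,"rx":0,"ry":0,"rz":0,"grip":0},{"dx":-0.4,"dy":0,"dz":0,"rx":0,"ry":0,"rz":0,"grip":0},{"dx":-0.4,"dy":0,"dz":0,"rx":0,"ry":0,"rz":0,"grip":0},{"dx":-0.3,"dy":0,"dz":0,"rx":0,"ry":0,"rz":0,"grip":0},{"dx":-0.3,"dy":0,"dz":0,"rx":0,"ry":0,"rz":0,"grip":0}]'
python3 -c "
from h import *
goal((-.006,-.112,.085),0);snap('scene','s16.png')
cv2.imwrite('pics/s16c.png',cv2.resize(cv2.imread('pics/s16.png')[80:270,200:420],None,fx=3,fy=3))"
```

```text
time: 20.58
tool_pos: [0.5735, 0.1126, 0.0854]
ee_rot: [3.14, -0.007, 1.685]
wrist_force: [0.5, 1.2, 0.1]
width: 0.0004
t 20.57 lane pos [-0.0045 -0.0865  0.0854] zaxis [ 0.002  0.007 -1.   ] yaxis [ 1.    -0.     0.002] F [0.5 1.2 0.1] j [ 0.09  0.22  1.48  0.01  1.43 -0.02] w 0.0
shift units [-1.02 -0.06  0.01]
turn units [ 0.02 -0.08 -0.  ]
```

View pics/s16c.png

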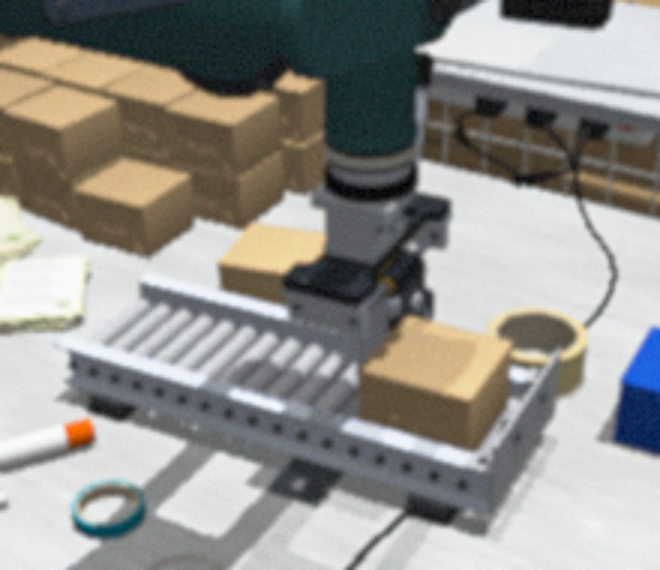

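Box is close to the bumpers (right edge ≈ column 510 of the crop, stop ≈ 550). Now slow steps, watching force.

```bash
python3 -m inch '[{"dx":-0.2,"dy":0,"dz":0,"rx":0,"ry":0,"rz":0,"grip":0},{"dx":-0.2,"dy":0,"dz":0,"rx":0,"ry":0,"rz":0,"grip":0},{"dx":-0.2,"dy":0,"dz":0,"rx":0,"ry":0,"rz":0,"grip":0}]'
python3 -m inch '[{"dx":-0.15,"dy":0,"dz":0,"rx":0,"ry":0,"rz":0,"grip":0}]'
python3 -m inch '[{"dx":-0.15,"dy":0,"dz":0,"rx":0,"ry":0,"rz":0,"grip":0}]'
```

```text
time: 21.0
tool_pos: [0.5753, 0.0961, 0.0853]
ee_rot: [3.14, -0.006, 1.685]
wrist_force: [-0.9, 0.2, 0.5]
width: 0.0005
time: 21.12
tool_pos: [0.5756, 0.0929, 0.0853]
ee_rot: [3.14, -0.008, 1.685]
wrist_force: [-1.0, 7.3, 1.6]
width: 0.0004
time: 21.25
tool_pos: [0.5756, 0.0929, 0.0857]
ee_rot: [3.14, -0.016, 1.686]
wrist_force: [-1.6, 13.7, 2.4]
width: 0.0006
```

```bash
python3 -c "
from h import *
goal((-.006,-.112,.085),0);snap('scene','s17.png');snap('top','t17.png')
cv2.imwrite('pics/s17c.png',cv2.resize(cv2.imread('pics/s17.png')[130:270,300:420],None,fx=4,fy=4))"
```

```text
t 21.25 lane pos [-0.0046 -0.1063  0.0857] zaxis [ 0.002  0.016 -1.   ] yaxis [1.    0.    0.002] F [-1.6 13.7  2.4] j [ 0.05  0.22  1.49  0.02  1.43 -0.06] w 0.001
shift units [-0.23 -0.05  0.02]
turn units [ 0.02 -0.19  0.  ]
```

View pics/s17c.png

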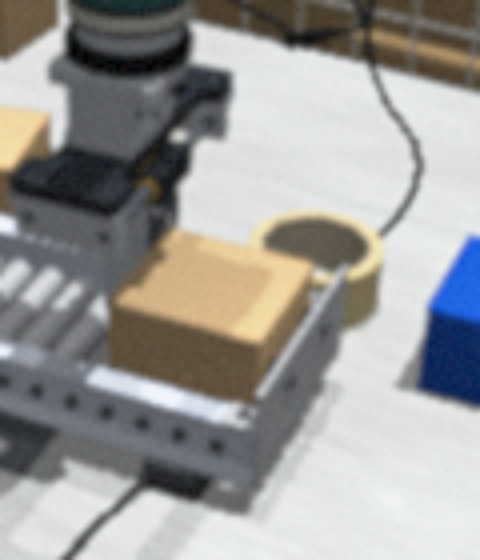

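```bash
python3 -m inch '[{"dx":-0.07,"dy":0,"dz":0,"rx":0,"ry":0,"rz":0,"grip":0}]'; python3 -m inch '[{"dx":-0.05,"dy":0,"dz":0,"rx":0,"ry":0,"rz":0,"grip":0}]';python3 -m inch '[{"dx":-0.03,"dy":0,"dz":0,"rx":0,"ry":0,"rz":0,"grip":0}]';python3 -m inch '[{"dx":-0.02,"dy":0,"dz":0,"rx":0,"ry":0,"rz":0,"grip":0}]'
```

```text
time: 21.48
tool_pos: [0.5755, 0.0931, 0.0858]
ee_rot: [3.14, -0.019, 1.688]
wrist_force: [0.1, 2.9, 0.0]
width: 0.0006
time: 21.6
tool_pos: [0.5755, 0.0931, 0.0858]
ee_rot: [3.14, -0.021, 1.689]
wrist_force: [-1.1, 3.9, 0.2]
width: 0.0005
time: 21.72
tool_pos: [0.5755, 0.0932, 0.0858]
ee_rot: [3.14, -0.023, 1.689]
wrist_force: [-1.1, 4.8, 1.3]
width: 0.0005
time: 21.85
tool_pos: [0.5755, 0.0932, 0.0857]
ee_rot: [3.14, -0.024, 1.689]
wrist_force: [-0.7, 4.6, 1.0]
width: 0.0006
```

Force is now 3–5 N; ease off in very small steps.

```bash
python3 -m inch '[{"dx":0,"dy":0,"dz":0,"rx":0,"ry":0,"rz":0,"grip":0},{"dx":0.01,"dy":0,"dz":0,"rx":0,"ry":0,"rz":0,"grip":0}]'; python3 -m inch '[{"dx":0.01,"dy":0,"dz":0,"rx":0,"ry":0,"rz":0,"grip":0},{"dx":0.01,"dy":0,"dz":0,"rx":0,"ry":0,"rz":0,"grip":0}]';python3 -m inch '[{"dx":0.02,"dy":0,"dz":0,"rx":0,"ry":0,"rz":0,"grip":0},{"dx":0.02,"dy":0,"dz":0,"rx":0,"ry":0,"rz":0,"grip":0},{"dx":0.02,"dy":0,"dz":0,"rx":0,"ry":0,"rz":0,"grip":0},{"dx":0.03,"dy":0,"dz":0,"rx":0,"ry":0,"rz":0,"grip":0},{"dx":0.05,"dy":0,"dz":0,"rx":0,"ry":0,"rz":0,"grip":0}]'
```

```text
time: 22.1
tool_pos: [0.5755, 0.0933, 0.0856]
ee_rot: [3.14, -0.024, 1.689]
wrist_force: [-0.9, 3.3, 0.5]
width: 0.0006
time: 22.35
tool_pos: [0.5755, 0.0933, 0.0855]
ee_rot: [3.14, -0.023, 1.689]
wrist_force: [-0.2, 3.9, 0.3]
width: 0.0003
time: 22.98
tool_pos: [0.5753, 0.0941, 0.0854]
ee_rot: [3.14, -0.018, 1.688]
wrist_force: [0.1, 0.4, 0.9]
width: 0.0003
```

```bash
python3 -m inch '[{"dx":0.05,"dy":0,"dz":0,"rx":0,"ry":0,"rz":0,"grip":0},{"dx":0.1,"dy":0,"dz":0,"rx":0,"ry":0,"rz":0,"grip":0},{"dx":0.2,"dy":0,"dz":0,"rx":0,"ry":0,"rz":0,"grip":0},{"dx":0.5,"dy":0,"dz":0,"rx":0,"ry":0,"rz":0,"grip":0},{"dx":0.8,"dy":0,"dz":0,"rx":0,"ry":0,"rz":0,"grip":0},{"dx":0.8,"dy":0,"dz":0,"rx":0,"ry":0,"rz":0,"grip":0},{"dx":0.8,"dy":0,"dz":0,"rx":0,"ry":0,"rz":0,"grip":0},{"dx":0.8,"dy":0,"dz":0,"rx":0,"ry":0,"rz":0,"grip":0},{"dx":0.8,"dy":0,"dz":0,"rx":0,"ry":0,"rz":0,"grip":0}]'
python3 -c "
from h import *
goal()
p=snap('scene','s18.png');T=snap('top','t18.png')
cv2.imwrite('pics/s18c.png',cv2.resize(cv2.imread('pics/s18.png')[80:270,220:420],None,fx=4,fy=3.15))
cv2.imwrite('pics/t18c.png',cv2.resize(cv2.imread('pics/t18.png')[60:260,200:420],None,fx=3,fy=3))
for q in('barrier_tip','box_center'):
  for n,P in(('S',p),('T',T)):print(q,n,[(np.round(r['pixel'],1),round(r['score'],2),np.round(w2l(atz(P,r['pixel'],.079)),3)) for r in spotter.place_of(P,q)[:3]])"
```

```text
time: 24.1
tool_pos: [0.56, 0.223, 0.0877]
ee_rot: [3.14, -0.018, 1.688]
wrist_force: [-0.8, -0.2, 0.6]
width: 0.0004
t 24.1 lane pos [-0.0052  0.0248  0.0877] zaxis [ 0.002  0.018 -1.   ] yaxis [1.    0.002 0.002] F [-0.8 -0.2  0.6] j [0.28 0.26 1.44 0.02 1.44 0.16] w 0.0
barrier_tip S [(array([339.2, 101.7]), 0.94, array([0.687, 0.185, 0.079]))]
barrier_tip T [(array([300.6,  85. ]), 0.88, array([ 0.259, -0.057,  0.079]))]
box_center S [(array([426. , 211.8]), 0.67, array([ 0.072, -0.333,  0.079])), (array([353. , 210.5]), 0.66, array([-0.001, -0.167,  0.079])), (array([216.4, 228.2]), 0.37, array([-0.209,  0.1  ,  0.079]))]
box_center T [(array([407.4, 127.5]), 0.8, array([ 0.122, -0.316,  0.079]))]
```

View pics/s18c.png

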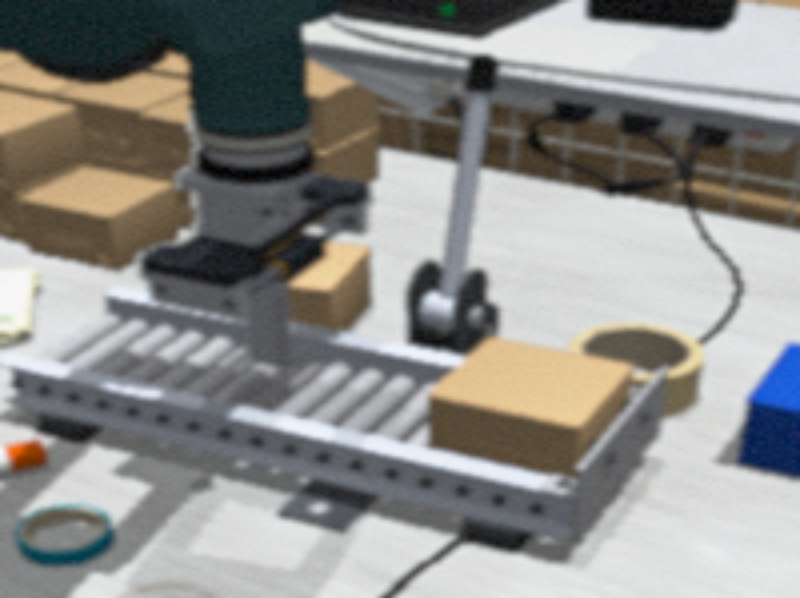

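View pics/t18c.png

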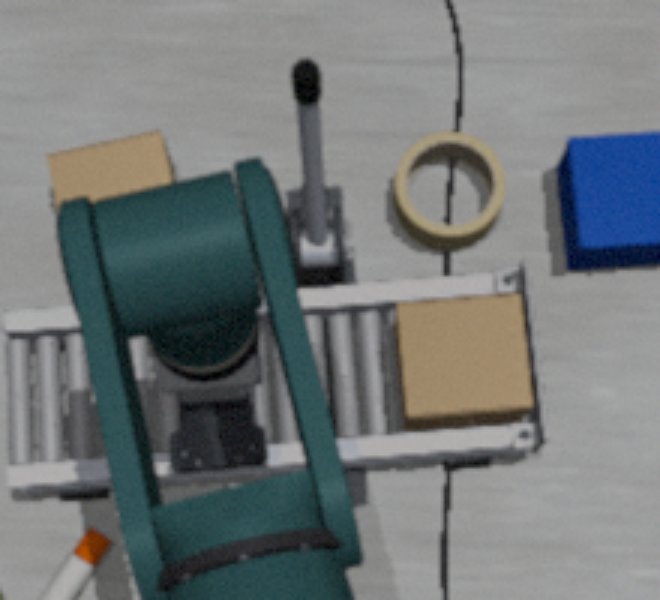

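```bash
python3 -c "
from h import *
for a,b,(y0,y1,x0,x1) in (('s17','s18',(205,245,325,362)),('s16','s18',(205,245,325,362)),('t17','t18',(150,205,365,385)),('t17','t18',(155,206,330,375))):
  A=cv2.imread('pics/%s.png'%a,0).astype(np.float32);B=cv2.imread('pics/%s.png'%b,0).astype(np.float32)
  t=A[y0:y1,x0:x1]; r=cv2.matchTemplate(B[y0-8:y1+8,x0-8:x1+8],t,cv2.TM_CCOEFF_NORMED); print(a,b,r.max(),np.array(np.unravel_index(r.argmax(),r.shape))-8)
A=cv2.imread('pics/t17.png');B=cv2.imread('pics/t18.png')
cv2.imwrite('pics/cmp.png',np.hstack([cv2.resize(X[140:220,320:390],None,fx=5,fy=5,interpolation=cv2.INTER_CUBIC) for X in(A,B)]))
A=cv2.imread('pics/s17.png');B=cv2.imread('pics/s18.png')
cv2.imwrite('pics/cmps.png',np.hstack([cv2.resize(X[175:260,315:390],None,fx=5,fy=5,interpolation=cv2.INTER_CUBIC) for X in(A,B)]))
"
```

```text
s17 s18 0.9738543 [0 0]
s16 s18 0.93664676 [1 3]
t17 t18 0.54272324 [2 8]
t17 t18 0.24976707 [0 8]
```

View pics/cmp.png

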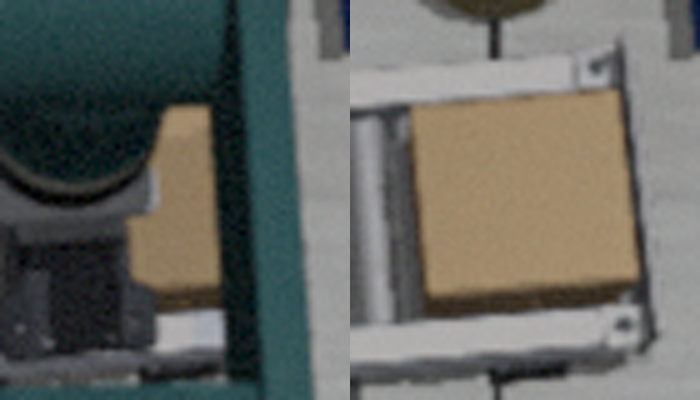

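View pics/cmps.png

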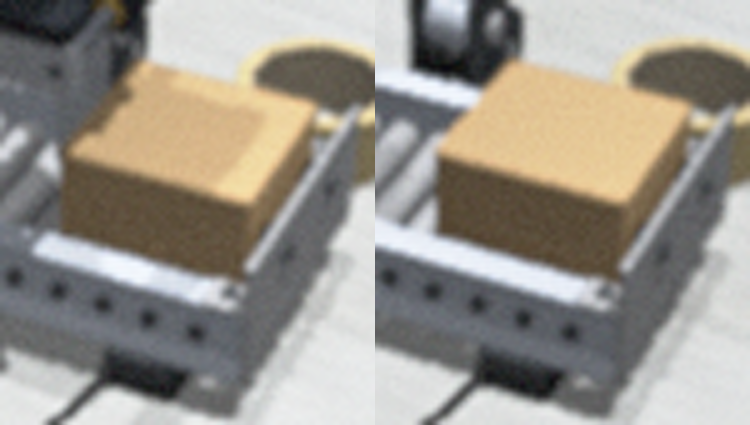

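```bash
python3 -m inch '[{"dx":0,"dy":0,"dz":-0.8,"rx":0,"ry":0,"rz":0,"grip":0},{"dx":0,"dy":0,"dz":-0.8,"rx":0,"ry":0,"rz":0,"grip":0},{"dx":0,"dy":0,"dz":-0.8,"rx":0,"ry":0,"rz":0,"grip":0},{"dx":0,"dy":0,"dz":0,"rx":0,"ry":0,"rz":0,"grip":0}]'
python3 -c "
from h import *
T=snap('top','t19.png');S=snap('scene','s19.png')
for q,z in [('tape_roll_center',.0225),('glue_center',.0125),('spare_box_center',.034),('washi_center',.0075)]:
  for n,p in(('S',S),('T',T)):
    print(q,n,[np.round(atz(p,r['pixel'],z),3)[:2] for r in spotter.place_of(p,q)[:1]])
print(w2l(atz(T,(445/3+0,0),.1)) if 0 else '')
print(robot.close_job())"
```

```text
time: 24.9
tool_pos: [0.5609, 0.2155, 0.1482]
ee_rot: [-3.141, -0.016, 1.681]
wrist_force: [-0.5, -0.3, 0.4]
width: 0.0003
tape_roll_center S [array([0.748, 0.042])]
tape_roll_center T [array([0.755, 0.041])]
glue_center S [array([0.409, 0.361])]
glue_center T []
spare_box_center S [array([0.72 , 0.317])]
spare_box_center T []
washi_center S [array([0.368, 0.254])]
washi_center T [array([0.368, 0.248])]

the job is handed in; nothing more can be done
None
```

The barrier is up and staying up by itself, and the box is at the end stop. I handed the job in at about 25 s.

**What I did:** I kept the fingers closed and leaned the tool about 50° to one side. I pushed the barrier up from under its tip until it carried on to its stop. Then I pushed the box from its upstream face, along the rollers and under the raised barrier, until it met the bumpers.

**Forces:** The barrier push showed about 1.5 N, and pushing the box about 1 N. The last step against the bumpers gave 13.7 N, more than I intended. I eased it off in small steps to about 0 before pulling back.

**Last checks:**
- **Barrier:** it was still up in the pictures after I backed away.
- **Box:** it had not visibly moved between being pressed and being released. I could only see this to within about 1–2 mm in the scene view, and I did not test the contact again by touch.
- **Things round the lane:** the tape roll, glue stick, spare box and small tape roll were found where they started, within 8 mm of measuring error. In the last top view the glue stick and spare box were not detected, so those two rest on the scene view alone.
- **Robot:** it was lifted clear and touching nothing when I handed in.

**Box start position:** two readings of where the box's rear face stood differed by about 20 mm. I approached from well behind it, so this made no difference.

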